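# Make room in the picture-hanging kit box for the stud finder and shut it

### The job

The yellow stud finder should go in the front compartment (the end nearest the robot) of the open aluminium picture-hanging kit box, which is too narrow for it at present. Pull the blue divider up out of the front pair of grooves and stand it in the middle pair, fully down, then gently lay the stud finder flat, display up, on the floor of the widened front compartment and shut the lid. Leave the other things where they are.

Things in the scene. Friction and masses are not known exactly. Their poses are not given: they have to be found in the camera images.
- kit_box: Fixed aluminium kit box, outside 288 (x) x 164 (y) x 66 mm (z, to the rim), walls and floor 4 mm. Origin: centre of its underside. x runs along its length away from the robot (front = -x end), y towards the hinged side. Three pairs of upright grooves in the long inner walls, at x = -74 (front), 0 (middle) and +74 mm (far). A red tin and a brass reel lie beyond x = +45 mm.
- mid_groove (a point): Point on the box floor (4 mm above the box's underside) halfway between the two middle grooves: where the divider's origin must come. Axes as the box. Each groove is 7 mm wide (x) between two grey ribs that stand 10 mm out from the wall (y = -78 or +78 mm), about 56 mm high from the floor; over the top 13 mm it flares to about 17 mm.
- bay (a point): Point on the box floor at the centre of the front compartment once the divider stands in the middle grooves (the compartment is then 138 mm along x and 156 mm along y). Axes as the box.
- kit_lid (a joint): Angle of the lid's hinge: 0 shut, 1.57 straight up; starts at 1.62 to 1.9. The hinge is stiff: the lid stays where it is left, and takes about 1 to 4 N at its free edge to push over.
- lid_hinge (a point): Middle of the lid's hinge line, which runs along the box's left (+y) rim at 66 mm above the underside. Axes turn with the lid.
- lid_edge (a point): Middle of the lid's free edge, on its outer face. The lid is a shell 288 x 164 mm, 22 mm deep. This point lies 164 mm from lid_hinge along the lid's -y and 22 mm along its +z (outwards: up when shut, towards the box's +y when the lid stands open).
- divider: Loose blue plastic divider, about 60 g: an upright plate 4 mm thick (x), 150 mm long (y), 56 mm high (z), with a grip tab at the middle of its top, 12 mm thick (x), 56 mm long (y), from 40 to 74 mm above the lower edge. Origin: centre of its lower edge. Starts standing in the front grooves on the box floor, axes as the box.
- stud_finder: Yellow stud finder, about 0.2 kg, lying face up: 66 mm wide (x), 130 mm long (y), 32 mm high; its waist, the middle 60 mm of its length, is 56 mm wide: grip it there. Origin: centre of its underside, z up out of the display.
- hook_tin: Red tin 52 x 80 x 28 mm in the far end of the box (bystander). Origin: centre of its underside.
- wire_reel: Brass wire reel, 40 mm across, 28 mm high, in the far end of the box (bystander). Origin: centre of its underside.
- nail_tray: White ceramic tray of nails 100 x 150 x 24 mm (bystander). Origin: centre of its underside.
- hammer: Hammer with a wooden handle and dark steel head, about 300 mm long, lying along its x axis (bystander).
- tape_measure: Orange tape measure 70 x 66 x 36 mm (bystander). Origin: centre of its underside.
- spirit_level: Red spirit level 230 x 22 x 45 mm standing on its base (bystander). Origin: centre of its underside.
- masking_tape: Roll of brown tape, 104 mm across, 25 mm high (bystander). Origin: centre of its underside.
- plug_jar: Grey jar with red cap, 60 mm across, 80 mm high (bystander). Origin: centre of its underside.
Things that resemble listed ones, but are neither listed nor needed, are in the scene too. Several things have the shape of the divider; the one meant has the colours described above.

How it is judged:
By the outcome, as a careful person would: the job done as asked, in the order asked, and still so for the second after the job is handed in, with the robot touching nothing.
It also fails if it takes over 70 s, if anything falls off the work surface, if the arm or the gripper's body presses on something with over 40 N, if the wrist force passes 120 N, or if a joint passes its speed limit or range.

### The arm

A 6-joint arm with a two-finger parallel gripper is mounted at the origin on the work surface. World frame = base frame: x ahead of the robot, y to its left, z up, the work surface at z = 0. Lengths are in mm, angles in rad, forces in N, time in s.
With the tool pointing down it reaches from about 350 to 875 mm from the base axis. Payload 4.2 kg.
Tool frame: the origin (TCP) lies between the finger pads; the fingertips stand 14 mm ahead of it and the grasp point (between the pads) lies 5 mm behind it; z points along the fingers, y is the line along which they close (so a half turn about z gives the same grasp; the last joint's range is limited). The gripper opens to 85 mm and grips with 20 to 120 N. Pads are 22 mm wide; open, the fingers measure 114 mm over their backs; the gripper's body (76 mm by 85 mm) begins 54 mm behind the grasp point. The pads swing forward as they close: fully open they stand 13 mm farther back than shut.
Start: joints at [-1.015, 0.385, 0.008, 0, -1.194, -0.259], TCP at [182.804, -597.647, 220.712] pointing down, gripper open.
Joint ranges: [-3.14, 3.14], [-1.21, 2.06], [-1.07, 1.41], [-3.16, 2.05], [-2.99, -0.16], [-3.1, 3.1]. Speed limits (rad/s): [2.79, 2.79, 3.14, 3.14, 3.14, 3.14].

### API

Orientations are given as a unit quaternion [x, y, z, w].
In Python, from bench import * gives the robot as it stands.
- The arm moves only by the tool carry_out, never from a script. Its argument "motion" is a list of rows, each a list of 7 numbers: the turn, a rotation vector about the tool's x, y, z in rad, then the shift along the tool's x, y, z in mm, then the opening, from -1 (shut) to 1 (fully open), so that 0 is half open. A call has 1 to 5 rows; each row is the pose to reach, as a shift and turn from the pose commanded when the call began, along the tool's axes at that moment; what a row does not reach only later rows make up. A row lasts 1/8 s, in which the tool goes at most 62.5 mm and 10.7 degrees, less where a joint would pass 70% of its speed; a pose out of reach is approached as far as the arm can. A call with a gripper value outside its range is refused whole. The fingers move at their own pace and stop on an object; the grip force is fixed at half the most. Time passes only in rows, so rows that repeat a pose let the fingers close. It gives the time, the measured TCP pose, the force, the opening and the grip force at its end, in the units of the state.
- read_state(): the state, without advancing time (a new reading comes with each control period).
- get_image(name): name is "scene" or "top" or "wrist"; returns a dict with "color" (400x640x3 uint8, blue, green, red), "mtx" (3x3 intrinsics, pixels), "position" and "orientation" of the camera in the world. Camera axes: x right, y down, z forward; pixel columns grow to the right and rows downward; lengths in mm; the calibration is good to about 2 mm. The wrist camera is an equidistant fisheye: a pixel r from the principal point sees the ray r / f radians off the axis. A picture is of the moment at which its call begins. There is no depth.
- job_done(): hands the job in; it is judged then, once.
The state is a dict: "clock": time; "joints": joint angles; "joint_vel": joint speeds; "joint_efforts": joint torques, N m; "position": TCP position; "ee_rot": TCP orientation; "contact_force": force on the tool from outside, world axes, zero at the start; "wrist_torque": the same for the moment, N m; "gripper_width": finger opening in mm; "grasp_force": force on a finger pad.
Only numpy, scipy, OpenCV 4.12 (cv2) and the standard library are available. Lean on these libraries where they do the work, as an engineer would, in place of code of your own. Each camera call takes 0.05 s, during which the arm holds its last target. There are 200 camera calls.

## Working session

There is one attempt and no reset: what is moved stays moved. The work goes in short steps, Python scripts to look and compute and a tool call to move; the robot and the scene stay as the last step left them, time stands still between calls to the robot, and variables do not carry over. Pictures are saved under pics/ and viewed, at most 10 in all, crops included, and the job is handed in when it is done.

Besides the shell and the picture viewer there is one more tool, called after "Emit:" by a JSON object that holds its "name" and its "arguments". carry_out: Moves the arm, as the interface text tells. Its arguments: {"type":"object","properties":{"motion":{"type":"array"}},"required":["motion"]}

```bash
mkdir -p pics; ls
cat > h.py <<'E'
from bench import *
import numpy as np, cv2
from scipy.spatial.transform import Rotation as R
def snap(n,f=None):
    im=get_image(n)
    if f: cv2.imwrite('pics/'+f,im['color'])
    return im
def ray(im,uv,fish=False):
    K=np.array(im['mtx']);d=np.array([(uv[0]-K[0,2])/K[0,0],(uv[1]-K[1,2])/K[1,1],1.])
    if fish:
        r=np.hypot(d[0],d[1]);d=np.array([d[0]/r*np.sin(r),d[1]/r*np.sin(r),np.cos(r)]) if r>1e-9 else np.array([0,0,1.])
    return np.array(im['position']),R.from_quat(im['orientation']).apply(d/np.linalg.norm(d))
def onz(im,uv,z,fish=False):
    p,d=ray(im,uv,fish);return p+d*(z-p[2])/d[2]
def proj(im,P,fish=False):
    K=np.array(im['mtx']);c=R.from_quat(im['orientation']).inv().apply(np.atleast_2d(P)-np.array(im['position']))
    if fish:
        rr=np.hypot(c[:,0],c[:,1]);t=np.arctan2(rr,c[:,2]);k=t/np.maximum(rr,1e-9);x,y=c[:,0]*k,c[:,1]*k
    else: x,y=c[:,0]/c[:,2],c[:,1]/c[:,2]
    return np.c_[K[0,0]*x+K[0,2],K[1,1]*y+K[1,2]]
E
python3 - <<'E'
from h import *
np.set_printoptions(precision=3,suppress=True)
for n in('top','scene'):
    im=snap(n,n+'0.png');print(n,np.array(im['mtx']).tolist(),im['position'],im['orientation'])
print(read_state())
E
```

```text
pics
top [[417.1807021499565, 0.0, 315.4183702787732], [0.0, 417.1807021499565, 194.47965940326063], [0.0, 0.0, 1.0]] [ 417.036   15.678 1220.281] [-0.699  0.713 -0.045  0.043]
scene [[510.86511196183034, 0.0, 313.81627946589225], [0.0, 510.86511196183034, 209.68880715599462], [0.0, 0.0, 1.0]] [1616.795 -175.993 1588.228] [ 0.734  0.609 -0.192 -0.231]
{'clock': 0.1, 'joints': array([-1.015,  0.386,  0.007, -0.   , -1.194, -0.259]), 'joint_vel': array([ 0.001, -0.   ,  0.003,  0.001, -0.001, -0.002]), 'joint_efforts': array([ -0.001, -39.332,  18.893,   4.198,  -0.003,   0.   ]), 'position': array([ 182.667, -597.148,  219.717]), 'ee_rot': array([-0.148,  0.989,  0.001, -0.   ]), 'contact_force': array([ 0.483,  0.174, -0.415]), 'wrist_torque': array([ 0.023, -0.002, -0.037]), 'grasp_force': 0.0, 'gripper_width': 85.39306820951856}
```

View pics/top0.png

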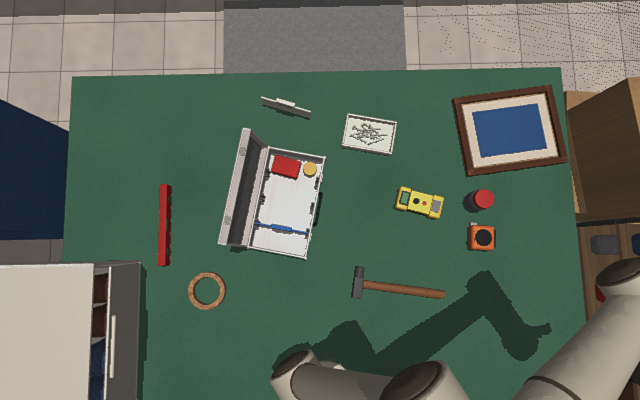

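View pics/scene0.png

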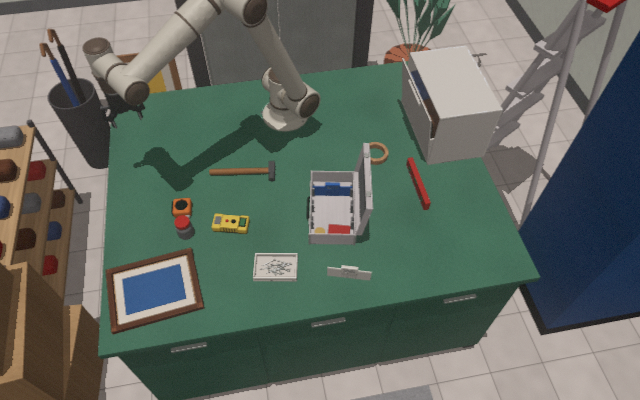

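Top view: the blue divider stands in the box at about (283,228). The look-alikes are the grey divider-shaped piece on the table at (286,105) and the blue picture at (510,130), and neither fits the description. The stud finder is at (418,203). I'll take one close crop of the box to check the choice and measure from it.

Run:
```python
from h import *
np.set_printoptions(precision=1,suppress=True)
im=snap('top');c=im['color'];h=cv2.cvtColor(c,cv2.COLOR_BGR2HSV)
s=snap('scene');hs=cv2.cvtColor(s['color'],cv2.COLOR_BGR2HSV)
def m(h,lo,hi,roi,z,img):
    k=cv2.inRange(h,lo,hi);q=np.zeros_like(k);x0,y0,x1,y1=roi;q[y0:y1,x0:x1]=k[y0:y1,x0:x1]
    n,l,st,ce=cv2.connectedComponentsWithStats(q);i=1+np.argmax(st[1:,4]);pts=np.argwhere(l==i)[:,::-1].astype(np.float32)
    r=cv2.minAreaRect(pts);b=cv2.boxPoints(r);print(st[i],ce[i],'px box',b.round(1).tolist());P=np.array([onz(img,u,z) for u in b]);print(P[:,:2],P.mean(0), np.linalg.norm(P[1]-P[0]),np.linalg.norm(P[2]-P[1]))
print('stud');m(h,(20,100,80),(35,255,255),(380,170,460,230),32,im)
print('stud scene');m(hs,(20,100,80),(35,255,255),(205,205,255,240),32,s)
print('blue');m(h,(100,100,40),(125,255,255),(240,200,330,260),60,im)
a=cv2.resize(c[120:265,215:335],None,fx=4,fy=4,interpolation=cv2.INTER_CUBIC)
b=cv2.resize(s['color'][140:250,295:380],None,fx=4,fy=4,interpolation=cv2.INTER_CUBIC)
w=np.zeros((580,820,3),np.uint8);w[:580,:480]=a;w[:440,480:820]=b;w=w[:,:800];cv2.imwrite('pics/crop.png',w)
```

```text
stud
[395 186  49  33 749] [419.3 202.3] px box [[393.8999938964844, 207.39999389648438], [399.79998779296875, 185.10000610351562], [444.5, 196.89999389648438], [438.6000061035156, 219.1999969482422]]
[[ 524.8 -212.3]
 [ 588.9 -232. ]
 [ 552.2 -358.9]
 [ 488.5 -338.4]] [ 538.6 -285.4   32. ] 67.0461262479418 132.0577820864117
stud scene
[211 213  38  21 502] [230.1 223.4] px box [[210.60000610351562, 230.5], [212.10000610351562, 212.3000030517578], [248.6999969482422, 215.39999389648438], [247.1999969482422, 233.5]]
[[ 567.7 -357. ]
 [ 488.8 -345.8]
 [ 527.6 -214.2]
 [ 605.3 -228.6]] [ 547.4 -286.4   32. ] 79.75300757346675 137.17806002225055
blue
[255 222  53  12 138] [280.4 227.4] px box [[254.60000610351562, 224.10000610351562], [255.3000030517578, 220.3000030517578], [307.5, 230.6999969482422], [306.70001220703125, 234.5]]
[[483.6 182.1]
 [494.2 179.9]
 [462.4  35.5]
 [451.8  37.8]] [473.  108.8  60. ] 10.861044484347065 147.85513905309026
```

View pics/crop.png

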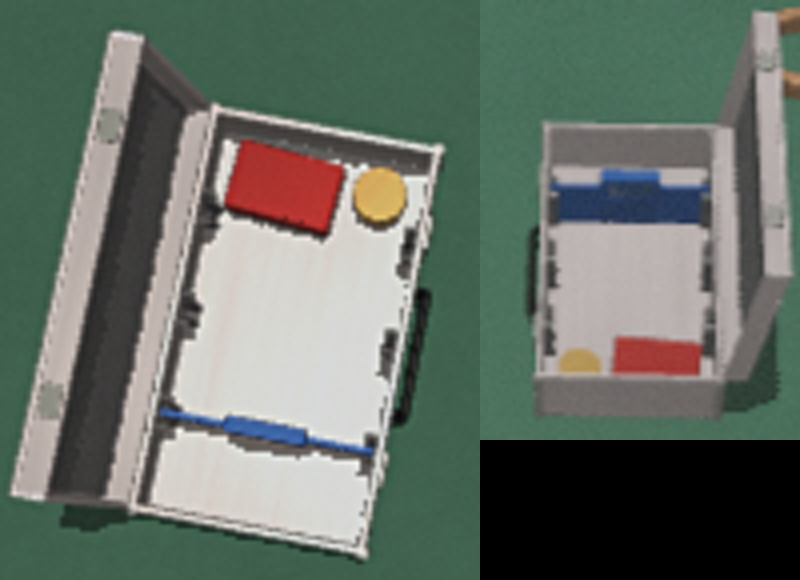

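The crop shows the blue divider seated in the front grooves: its tab centre is at (266,431) and its plate ends are at (162,411) and (374,452). The rim corners are at (213,104), (441,148), (365,556) and (131,512), and the middle grooves are at (190,316) and (389,352). The lid stands just past upright on the left.

Run:
```python
from h import *
np.set_printoptions(precision=1,suppress=True)
im=snap('top')
f=lambda u,z:onz(im,(u[0]/4+215-.4,u[1]/4+120-.4),z)
C=np.array([f(u,66) for u in[(213,104),(441,148),(365,556),(131,512)]]);print(C,C.mean(0),[np.linalg.norm(C[i]-C[i-1]) for i in range(4)])
ax=(C[0]-C[3]+C[1]-C[2]);print('yaw box',np.degrees(np.arctan2(ax[1],ax[0])))
yaw=np.arctan2(ax[1],ax[0]);X=np.array([np.cos(yaw),np.sin(yaw),0]);Y=np.array([-X[1],X[0],0]);c=C.mean(0)
for n,u,z in[('tab',(266,430),78),('e1',(162,411),60),('e2',(374,452),60),('m1',(190,316),60),('m2',(389,352),60),('lid1',(111,35),225),('lid2',(12,497),225)]:
    p=f(u,z);print(n,p,(p-c)@X,(p-c)@Y)
print('box',c,'divider exp',c-74*X,'mid',c,'bay',c-71*X)
s=read_state();print(s['position'],s['ee_rot'],R.from_quat(s['ee_rot']).as_matrix())
```

```text
[[704.5 143.2  66. ]
 [669.5 -17.4  66. ]
 [386.1  41.2  66. ]
 [419.2 201.2  66. ]] [544.8  92.   66. ] [np.float64(291.07354302548686), np.float64(164.31821293400165), np.float64(289.3668670608648), np.float64(163.36777959527367)]
yaw box -11.57523469735658
tab [472.9 107.   78. ] -73.46586117683769 0.26477636852737296
e1 [488.4 180.6  60. ] -73.02632002484614 75.43295431938544
e2 [457.1  33.8  60. ] -74.293650615281 -74.63593158981118
m1 [554.5 160.9  60. ] -4.344748221593983 69.3598837851867
m2 [526.4  22.1  60. ] -4.019789687955572 -72.20711802602395
lid1 [709.4 187.9 225. ] 141.9965213973347 126.94338160644233
lid2 [429.2 246.  225. ] -144.224411177495 127.6569969404943
box [544.8  92.   66. ] divider exp [472.3 106.9  66. ] mid [544.8  92.   66. ] bay [475.3 106.3  66. ]
[ 182.7 -597.4  220.2] [-0.1  1.   0.  -0. ] [[-1.  -0.3 -0. ]
 [-0.3  1.   0. ]
 [ 0.   0.  -1. ]]
```

Emit:
{"name": "carry_out", "arguments": {"motion": [[0, 0, -0.08, -39, 48, 0, 0], [0, 0, -0.16, -78, 96, 0, 0], [0, 0, -0.24, -117, 144, 0, 0], [0, 0, -0.32, -156, 192, 0, 0], [0, 0, -0.4, -195, 240, 0, 0]]}}

```text
clock: 0.88
position: [299.5, -309.4, 220.9]
ee_rot: [-0.342, 0.94, -0.0, 0.0]
contact_force: [1.4, -0.3, 0.2]
gripper_width: 42.9
grasp_force: 0.0
```

```bash
cat >> h.py <<'E'
X=R.from_euler('z',-11.6,degrees=True).as_matrix()[:,0];Y=R.from_euler('z',-11.6,degrees=True).as_matrix()[:,1]
BOX=np.array([545.,92,0])
def go(pos,yawY):
    s=read_state();Rc=R.from_quat(s['ee_rot']);c=np.cos(yawY);n=np.sin(yawY)
    Rt=R.from_matrix(np.array([[n,c,0],[-c,n,0],[0,0,-1.]]))
    # tool y=(c,n,0), z down, x=y x z
    print('turn',(Rc.inv()*Rt).as_rotvec().round(3),'shift',Rc.inv().apply(np.array(pos)-s['position']).round(1),'at',s['position'].round(1),'F',s['contact_force'].round(1),'w',round(s['gripper_width'],1),'t',s['clock'])
E
python3 -c "
from h import *
t=np.radians(168.4);m=R.from_matrix
go([472.5,107,220],t)"
```

```text
Traceback (most recent call last):
  File "h.py", line 25, in go
    Rt=R.from_matrix(np.array([[n,c,0],[-c,n,0],[0,0,-1.]]))
  File "scipy/spatial/transform/_rotation.pyx", line 1143, in scipy.spatial.transform._rotation.Rotation.from_matrix
ValueError: Non-positive determinant (left-handed or null coordinate frame) in rotation matrix 0: [[ 0.20107792 -0.97957525  0.        ]
 [ 0.97957525  0.20107792  0.        ]
 [ 0.          0.         -1.        ]].
```

```bash
sed -i 's/\[\[n,c,0\],\[-c,n,0\]/[[-n,c,0],[c,n,0]/' h.py
python3 -c "
from h import *
go([472.5,107,220],np.radians(168.4))"
```

```text
turn [-0.001  0.    -0.669] shift [-400.4  207.4    0.9] at [ 299.5 -309.4  220.9] F [ 1.4 -0.3  0.2] w 42.9 t 0.875
```

Emit:
{"name": "carry_out", "arguments": {"motion": [[0, 0, -0.12, -53, 27, 0, 0], [0, 0, -0.24, -106, 54, 0, 0], [0, 0, -0.36, -159, 81, 0, 0], [0, 0, -0.48, -212, 108, 0, 0], [0, 0, -0.6, -265, 135, 0, 0]]}}

```text
clock: 1.5
position: [416.1, -35.5, 221.1]
ee_rot: [-0.606, 0.796, -0.0, 0.001]
contact_force: [0.7, -0.5, -1.1]
gripper_width: 42.7
grasp_force: 0.0
```

```bash
python3 -c "
from h import *
go([472.5,107,200],np.radians(168.4))"
```

```text
turn [-0.001  0.001 -0.067] shift [-152.4  -16.4   21.2] at [416.1 -35.5 221.1] F [ 0.7 -0.5 -1.1] w 42.7 t 1.5
```

Emit:
{"name": "carry_out", "arguments": {"motion": [[0, 0, -0.03, -50, -5, 5, 0], [0, 0, -0.06, -100, -10, 12, 0], [0, 0, -0.067, -140, -15, 18, 0], [0, 0, -0.067, -152, -16, 21, 0], [0, 0, -0.067, -152, -16, 21, 0]]}}

```text
clock: 2.12
position: [471.9, 104.6, 199.2]
ee_rot: [-0.631, 0.776, 0.0, -0.001]
contact_force: [0.0, -0.4, 1.2]
gripper_width: 42.6
grasp_force: 0.0
```

```bash
python3 -c "
from h import *
go([472.5,107,62],np.radians(168.4))
im=snap('wrist','w1.png');print(im['mtx'],im['position'],im['orientation'])
for p in ([BOX-74*X+[0,0,78]],[BOX-74*X+28*Y+[0,0,78]],[BOX-74*X-28*Y+[0,0,78]],[BOX-74*X+75*Y+[0,0,60]],[BOX-74*X-75*Y+[0,0,60]],[BOX+[0,0,4]],[BOX-144*X-82*Y+[0,0,66]]): print(proj(im,p,True).round(1))"
```

```text
turn [ 0.001 -0.001 -0.004] shift [ -2.6  -0.3 137.2] at [471.9 104.6 199.2] F [ 0.  -0.4  1.2] w 42.6 t 2.125
[[309.70691629   0.         325.19108829]
 [  0.         309.70691629 196.99342194]
 [  0.           0.           1.        ]] [455.42871754  27.9843633  352.75814022] [0.1012909  0.98258031 0.15506994 0.01514621]
[[324.  188.6]]
[[324.1 216.8]]
[[323.9 158.8]]
[[324.3 251.5]]
[[323.8 106.1]]
[[261.  171.1]]
[[399.2 100.3]]
```

View pics/w1.png

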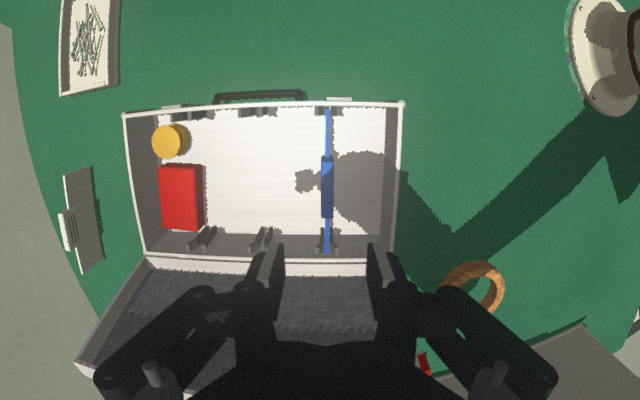

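The wrist view shows the tab at (327,187) against a predicted (324,189). That is about 2 mm towards -X, within what the grip will take up. I'll descend and grip.

Emit:
{"name": "carry_out", "arguments": {"motion": [[0, 0, 0, -2, 1, 50, 0], [0, 0, 0, -2, 1, 95, 0], [0, 0, 0, -2, 1, 125, 0], [0, 0, 0, -2, 1, 137, 0], [0, 0, 0, -2, 1, 137, 0]]}}

```text
clock: 2.8
position: [471.7, 105.9, 62.9]
ee_rot: [-0.63, 0.777, -0.0, -0.0]
contact_force: [0.2, 0.5, 0.9]
gripper_width: 42.8
grasp_force: 0.0
```

Emit:
{"name": "carry_out", "arguments": {"motion": [[0, 0, 0, 0, 0, 0, -0.5], [0, 0, 0, 0, 0, 0, -1], [0, 0, 0, 0, 0, 0, -1], [0, 0, 0, 0, 0, 0, -1], [0, 0, 0, 0, 0, 0, -1]]}}

```text
clock: 3.42
position: [472.7, 107.1, 64.2]
ee_rot: [-0.631, 0.776, -0.001, 0.001]
contact_force: [-0.8, -1.0, 6.4]
gripper_width: 9.4
grasp_force: 58.9
```

```bash
python3 -c "
from h import *
s=read_state();print(s)
go([472.5,107,62],np.radians(168.4))
print((s['position']-BOX)@X,(s['position']-BOX)@Y)"
```

```text
{'clock': 3.425, 'joints': array([ 0.55919745,  0.33226746, -0.53695013,  0.00115089, -0.69874567,
       -0.76620687]), 'joint_vel': array([ 1.17288798e-03, -8.23310818e-04,  1.16759543e-03,  3.97415146e-04,
       -1.12313133e-03, -7.25596455e-05]), 'joint_efforts': array([ 3.97923281e-01, -2.79503292e+01,  1.19071698e+01,  2.27111399e+00,
        2.71516414e-01,  1.07539163e-02]), 'position': array([472.72461353, 107.06282717,  64.24186541]), 'ee_rot': array([-6.30605115e-01,  7.76102471e-01, -5.41362984e-04,  1.36050311e-03]), 'contact_force': array([-0.78928165, -0.9675413 ,  6.39053484]), 'wrist_torque': array([-0.25482661,  0.12808869, -0.03498452]), 'grasp_force': 58.87486179359257, 'gripper_width': 9.372420642659549}
turn [-0.003  0.001 -0.004] shift [0.1 0.2 2.2] at [472.7 107.1  64.2] F [-0.8 -1.   6.4] w 9.4 t 3.425
-73.8279817150342 0.2221882254425913
```

Emit:
{"name": "carry_out", "arguments": {"motion": [[0, 0, 0, 0, 0, -12, -1], [0, 0, 0, 0, 0, -30, -1], [0, 0, 0, 0, 0, -55, -1], [0, 0, 0, 0, 0, -75, -1], [0, 0, 0, 0, 0, -75, -1]]}}

```text
clock: 4.05
position: [472.5, 107.3, 139.5]
ee_rot: [-0.63, 0.776, -0.0, 0.002]
contact_force: [-0.4, -1.0, -0.7]
gripper_width: 8.7
grasp_force: 58.6
```

Emit:
{"name": "carry_out", "arguments": {"motion": [[0, 0, 0, 0, -20, 0, -1], [0, 0, 0, 0, -45, 0, -1], [0, 0, 0, 0, -66, 0, -1], [0, 0, 0, 0, -74, 0, -1], [0, 0, 0, 0, -74, 0, -1]]}}

```text
clock: 4.68
position: [543.5, 91.2, 136.8]
ee_rot: [-0.63, 0.777, 0.0, -0.001]
contact_force: [0.7, 0.2, -0.3]
gripper_width: 9.3
grasp_force: 58.7
```

```bash
python3 -c "
from h import *
s=read_state()
go(BOX+[0,0,64],np.radians(168.4))
print((s['position']-BOX)@X,(s['position']-BOX)@Y)
im=snap('wrist');h=cv2.imwrite('pics/w2.png',cv2.resize(im['color'][60:290,100:460],None,fx=2,fy=2))"
```

```text
turn [ 0.002 -0.001 -0.005] shift [-1.1 -1.4 72.8] at [543.5  91.2 136.8] F [ 0.7  0.2 -0.3] w 9.3 t 4.675
-1.311227954972789 -1.0703946197234853
```

View pics/w2.png

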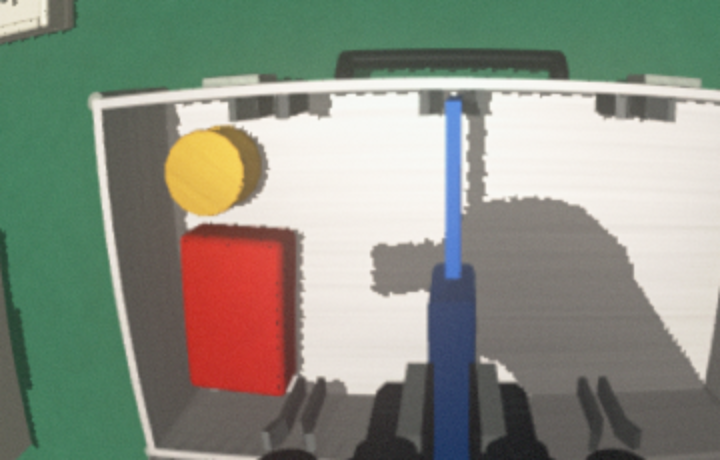

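The divider hangs upright and centred over the middle groove ribs (plate end at (453,100), ribs on either side of it), and the flare covers the 1 mm errors. I'll lower it.

Emit:
{"name": "carry_out", "arguments": {"motion": [[0, 0, 0, -1, -1, 15, -1], [0, 0, 0, -1, -1, 30, -1], [0, 0, 0, -1, -1, 45, -1], [0, 0, 0, -1, -1, 58, -1], [0, 0, 0, -1, -1, 66, -1]]}}

```text
clock: 5.35
position: [544.8, 92.0, 70.5]
ee_rot: [-0.63, 0.776, 0.0, -0.001]
contact_force: [-0.0, 0.1, -1.3]
gripper_width: 8.7
grasp_force: 58.7
```

Emit:
{"name": "carry_out", "arguments": {"motion": [[0, 0, 0, 0, 0, 3, -1], [0, 0, 0, 0, 0, 6, -1], [0, 0, 0, 0, 0, 8, -1], [0, 0, 0, 0, 0, 8, -1]]}}

```text
clock: 5.85
position: [545.5, 92.3, 64.3]
ee_rot: [-0.63, 0.776, -0.0, 0.0]
contact_force: [0.7, -0.3, 2.1]
gripper_width: 8.6
grasp_force: 59.0
```

```bash
python3 -c "
from h import *
s=read_state();print(s['wrist_torque'])
go(BOX+[0,0,64],np.radians(168.4))
print((s['position']-BOX)@X,(s['position']-BOX)@Y)"
```

```text
[-0.11152827  0.12843546 -0.01305591]
turn [-0.001  0.    -0.004] shift [0.4 0.5 0.3] at [545.5  92.3  64.3] F [ 0.7 -0.3  2.1] w 8.6 t 5.85
0.4710932840877508 0.3803504898203584
```

Emit:
{"name": "carry_out", "arguments": {"motion": [[0, 0, 0, 0, 0, 2, -1], [0, 0, 0, 0, 0, 2, -1], [0, 0, 0, 0, 0, 0, -0.5], [0, 0, 0, 0, 0, -1, -0.3], [0, 0, 0, 0, 0, -1, -0.3]]}}

```text
clock: 6.48
position: [545.3, 92.2, 64.5]
ee_rot: [-0.63, 0.776, 0.0, -0.0]
contact_force: [-0.5, 0.1, -0.1]
gripper_width: 30.1
grasp_force: 0.0
```

Emit:
{"name": "carry_out", "arguments": {"motion": [[0, 0, 0, 0, 0, -15, -0.3], [0, 0, 0, 0, 0, -45, -0.3], [0, 0, 0, 0, 0, -90, 0.5], [0, 0, 0, 0, 0, -140, 1], [0, 0, 0, 0, 0, -180, 1]]}}

```text
clock: 7.1
position: [545.6, 92.2, 248.1]
ee_rot: [-0.63, 0.776, -0.001, 0.002]
contact_force: [0.3, -0.6, -0.7]
gripper_width: 82.2
grasp_force: 0.0
```

```bash
python3 -c "
from h import *
np.set_printoptions(precision=1,suppress=True)
im=snap('wrist');cv2.imwrite('pics/w3.png',cv2.resize(im['color'][60:290,100:460],None,fx=2,fy=2))
print(proj(im,[BOX+s*75*Y+[0,0,60] for s in(-1,1)]+[BOX+s*28*Y+[0,0,78] for s in(-1,1)],True))
go([538.6,-285.4,230],np.arctan2(58,10*0+200.))"
```

```text
[[325.1 102.4]
 [325.5 230.1]
 [325.2 147.2]
 [325.4 197.7]]
turn [0.  0.  2.7] shift [372.2 -67.3  22.9] at [548.5  92.6 254.1] F [1.4 0.2 5.3] w 85.3 t 7.15
```

View pics/w3.png

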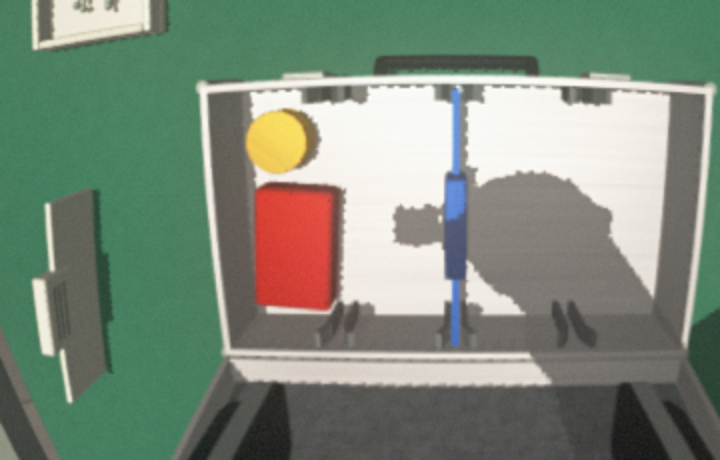

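The divider stands straight in the middle grooves, with its ends at crop (457,88) and (456,345). Next is the stud finder.

```bash
python3 -c "
from h import *
go([538.6,-285.4,200],np.radians(163.9))"
```

```text
turn [-0.012  0.006  0.075] shift [372.4 -66.9  52.9] at [548.5  92.6 254.1] F [1.4 0.2 5.3] w 85.3 t 7.15
```

Emit:
{"name": "carry_out", "arguments": {"motion": [[0, 0, 0.01, 55, -10, 0, 1], [0, 0, 0.03, 115, -20, 5, 1], [0, 0, 0.04, 176, -31, 15, 1], [0, 0, 0.06, 237, -42, 30, 1], [0, 0, 0.075, 297, -53, 45, 1]]}}

```text
clock: 7.78
position: [536.0, -209.5, 200.8]
ee_rot: [-0.601, 0.799, -0.001, 0.001]
contact_force: [1.0, -0.1, -0.1]
gripper_width: 85.3
grasp_force: 0.0
```

Emit:
{"name": "carry_out", "arguments": {"motion": [[0, 0, 0, 45, -8, 5, 1], [0, 0, 0, 75, -14, 10, 1], [0, 0, 0, 75, -14, 10, 1]]}}

```text
clock: 8.15
position: [528.0, -285.3, 189.9]
ee_rot: [-0.599, 0.8, 0.0, -0.0]
contact_force: [-0.5, -0.1, -0.4]
gripper_width: 85.3
grasp_force: 0.0
```

```bash
python3 -c "
from h import *
np.set_printoptions(precision=1,suppress=True)
go([538.6,-285.4,22],np.radians(163.9))
im=snap('wrist','w4.png');h=cv2.cvtColor(im['color'],cv2.COLOR_BGR2HSV)
k=cv2.inRange(h,(20,100,60),(35,255,255));n,l,st,ce=cv2.connectedComponentsWithStats(k);i=1+np.argmax(st[1:,4]);print(st[i])
p=np.argwhere(l==i)[:,::-1];P=np.array([onz(im,u,32,True)[:2] for u in p]).astype(np.float32);r=cv2.minAreaRect(P);print(r)
go([r[0][0],r[0][1],22],np.radians(163.9))"
```

```text
turn [ 0. -0. -0.] shift [ -3.  -10.3 167.9] at [ 528.  -285.3  189.9] F [-0.5 -0.1 -0.4] w 85.3 t 8.15
[ 283  114   66  120 5530]
((536.2738647460938, -287.8858642578125), (128.89590454101562, 65.53923797607422), 73.80821990966797)
turn [ 0.  0. -0.] shift [  1.3  -8.7 168.2] at [ 528.3 -284.2  190.2] F [-0.  -0.1 -0.6] w 85.5 t 8.2
```

View pics/w4.png

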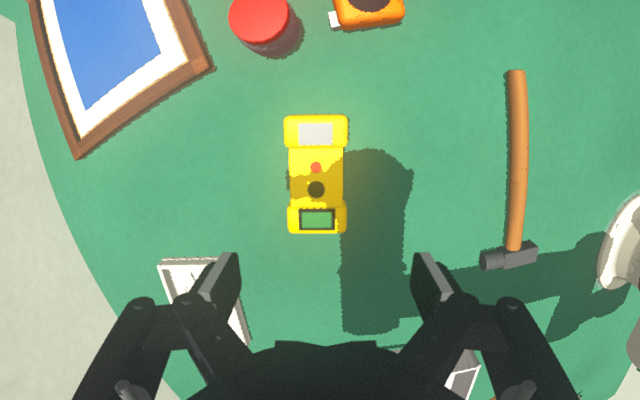

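The stud finder is at (316,175) with its waist clear on both sides, and both views agree within 2.5 mm. I'll descend to TCP z = 17.

Emit:
{"name": "carry_out", "arguments": {"motion": [[0, 0, 0, -0.5, -9.5, 50, 1], [0, 0, 0, -0.5, -9.5, 100, 1], [0, 0, 0, -0.5, -9.5, 140, 1], [0, 0, 0, -0.5, -9.5, 163, 1], [0, 0, 0, -0.5, -9.5, 173, 1]]}}

```text
clock: 8.82
position: [537.9, -284.3, 16.3]
ee_rot: [-0.601, 0.799, 0.001, -0.001]
contact_force: [-0.3, -0.3, 1.4]
gripper_width: 85.4
grasp_force: 0.0
```

Emit:
{"name": "carry_out", "arguments": {"motion": [[0, 0, 0, 0, 0, 0, 0.5], [0, 0, 0, 0, 0, 0, 0.2], [0, 0, 0, 0, 0, 0, 0.2], [0, 0, 0, 0, 0, 0, 0], [0, 0, 0, 0, 0, 0, 0]]}}

```text
clock: 9.45
position: [538.3, -286.0, 19.6]
ee_rot: [-0.601, 0.799, -0.001, 0.0]
contact_force: [-1.7, 1.3, 8.4]
gripper_width: 42.8
grasp_force: 4.2
```

Emit:
{"name": "carry_out", "arguments": {"motion": [[0, 0, 0, 0, 0, -10, -0.2], [0, 0, 0, 0, 0, -40, -0.2], [0, 0, 0, 0, 0, -80, -0.2], [0, 0, 0, 0, 0, -120, -0.2], [0, 0, 0, 0, 0, -160, -0.2]]}}

```text
clock: 10.07
position: [537.9, -285.6, 179.2]
ee_rot: [-0.601, 0.8, -0.0, 0.0]
contact_force: [0.3, -0.6, 0.0]
gripper_width: 34.3
grasp_force: 0.0
```

```bash
python3 -c "
from h import *
np.set_printoptions(precision=1,suppress=True)
print(read_state()['grasp_force'])
go(BOX-71*X+[0,0,180],np.radians(168.4))
im=snap('wrist','w5.png')"
```

```text
0.0
turn [-0.   0.  -0.1] shift [-359.   169.1   -0.9] at [ 537.9 -285.6  179.2] F [ 0.3 -0.6  0. ] w 34.3 t 10.075
```

View pics/w5.png

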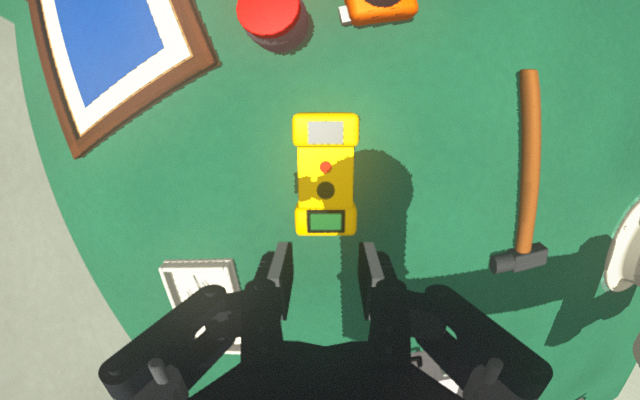

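The fingers read 34 mm with no grip force and the stud finder is still on the table at (326,175), so the grasp failed. I'll check whether it moved and where it lies relative to the tool.

```bash
python3 -c "
from h import *
np.set_printoptions(precision=1,suppress=True)
for n,f in(('wrist',True),('scene',False)):
  im=snap(n);h=cv2.cvtColor(im['color'],cv2.COLOR_BGR2HSV)
  k=cv2.inRange(h,(20,100,60),(35,255,255))
  if n=='scene': q=k.copy();k[:]=0;k[195:250,195:265]=q[195:250,195:265]
  n_,l,st,ce=cv2.connectedComponentsWithStats(k);i=1+np.argmax(st[1:,4]);p=np.argwhere(l==i)[:,::-1]
  for z in(0,32): print(n,z,cv2.minAreaRect(np.array([onz(im,u,z,f)[:2] for u in p]).astype(np.float32)))
  print(proj(im,[[537.9,-285.6,z] for z in(0,16,32)],f), ce[i])
  w=cv2.resize(im['color'][185:260,185:285],None,fx=6,fy=6)
print(read_state())
cv2.imwrite('pics/s6.png',w)
im=snap('wrist');c=im['color'];P=np.array([537.9,-285.6,16.]);a=np.radians(163.9);yv=np.array([np.cos(a),np.sin(a),0]);
print(proj(im,[read_state()['position']+[0,0,d]+yv*s*17 for s in(-1,1) for d in(-14,0,5,14)],True))
"
```

```text
wrist 0 ((538.90478515625, -280.35284423828125), (141.50062561035156, 72.32782745361328), 74.10359954833984)
wrist 32 ((536.8295288085938, -288.0189514160156), (128.16064453125, 65.50908660888672), 74.1036148071289)
[[329.5 171.2]
 [329.5 174.6]
 [329.6 178.3]] [330.2 172.4]
scene 0 ((526.0960693359375, -287.0551452636719), (135.9791717529297, 80.97825622558594), 73.95165252685547)
scene 32 ((548.0718383789062, -284.8175048828125), (133.2394256591797, 79.34671783447266), 73.95164489746094)
[[230.8 225.5]
 [230.2 223.1]
 [229.6 220.7]] [230.1 223.7]
{'clock': 10.225, 'joints': array([-0.2,  0.4, -0.1,  0. , -1.1, -0.1]), 'joint_vel': array([-0. ,  0. , -0.1, -0. ,  0. , -0. ]), 'joint_efforts': array([ -0. , -39.7,  18.9,   4.3,  -0. ,   0. ]), 'position': array([ 539.5, -286.1,  180.7]), 'ee_rot': array([-0.6,  0.8, -0. ,  0. ]), 'contact_force': array([-0.3,  0.7, -0.1]), 'wrist_torque': array([0., 0., 0.]), 'grasp_force': 0.0, 'gripper_width': 34.6930450169181}
[[298.  234.1]
 [295.9 244.5]
 [295.  248.6]
 [293.4 256.5]
 [354.3 234.3]
 [356.3 244.7]
 [357.1 248.8]
 [358.6 256.7]]
```

View pics/s6.png

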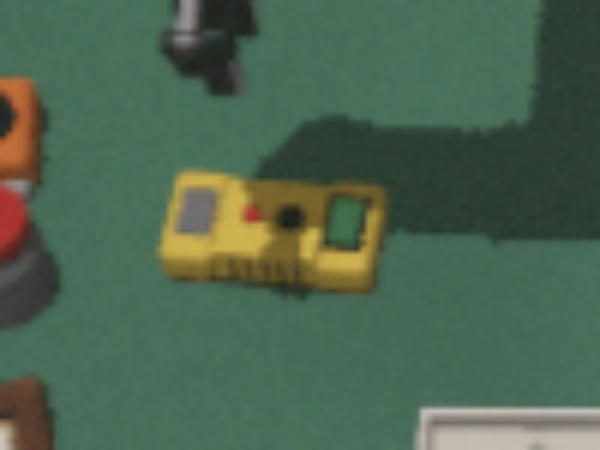

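The stud finder is unmoved at about (537.5,-286). The wrist view shows the open fingertips only about level with the TCP, so they caught just its top edge. I'll go lower with the fingers pre-set near 70 mm and feel for the table.

Emit:
{"name": "carry_out", "arguments": {"motion": [[0, 0, 0, 0, 0, 45, 0.65], [0, 0, 0, 0, 0, 90, 0.65], [0, 0, 0, 0, 0, 130, 0.65], [0, 0, 0, 0, 0, 155, 0.65], [0, 0, 0, 0, 0, 165, 0.65]]}}

```text
clock: 10.9
position: [536.0, -285.1, 9.3]
ee_rot: [-0.601, 0.8, 0.002, -0.002]
contact_force: [-0.5, -0.4, 0.2]
gripper_width: 70.4
grasp_force: 0.0
```

Emit:
{"name": "carry_out", "arguments": {"motion": [[0, 0, 0, 0, 0, 3, 0.65], [0, 0, 0, 0, 0, 3, 0.65]]}}

```text
clock: 11.15
position: [538.5, -285.8, 9.9]
ee_rot: [-0.601, 0.799, -0.001, 0.0]
contact_force: [0.4, -0.2, 0.9]
gripper_width: 70.6
grasp_force: 0.0
```

Emit:
{"name": "carry_out", "arguments": {"motion": [[0, 0, 0, 0, 0, 2, 0.65], [0, 0, 0, 0, 0, 2, 0.65]]}}

```text
clock: 11.4
position: [538.2, -285.7, 7.8]
ee_rot: [-0.601, 0.799, -0.0, 0.0]
contact_force: [0.5, -0.1, -0.6]
gripper_width: 70.4
grasp_force: 0.0
```

Emit:
{"name": "carry_out", "arguments": {"motion": [[0, 0, 0, 0, 0, 0, 0.2], [0, 0, 0, 0, 0, 0, -0.2], [0, 0, 0, 0, 0, 0, -0.2], [0, 0, 0, 0, 0, 0, -0.2]]}}

```text
clock: 11.9
position: [538.6, -285.8, 8.1]
ee_rot: [-0.601, 0.799, -0.001, 0.0]
contact_force: [-0.9, 0.2, 5.3]
gripper_width: 54.3
grasp_force: 64.8
```

Gripped at the waist: 54 mm with 65 N. I'll lift it.

Emit:
{"name": "carry_out", "arguments": {"motion": [[0, 0, 0, 0, 0, -8, -1], [0, 0, 0, 0, 0, -35, -1], [0, 0, 0, 0, 0, -75, -1], [0, 0, 0, 0, 0, -120, -1], [0, 0, 0, 0, 0, -160, -1]]}}

```text
clock: 12.52
position: [537.3, -285.4, 168.2]
ee_rot: [-0.601, 0.8, 0.001, -0.0]
contact_force: [0.5, -1.1, -1.7]
gripper_width: 54.3
grasp_force: 64.1
```

```bash
python3 -c "
from h import *
print(read_state()['grasp_force'])
go(BOX-71*X+[0,0,168],np.radians(168.4))"
```

```text
64.06264543533325
turn [ 0.001  0.    -0.08 ] shift [-358.9  168.6    0.5] at [ 537.3 -285.4  168.2] F [ 0.5 -1.1 -1.7] w 54.3 t 12.525
```

Emit:
{"name": "carry_out", "arguments": {"motion": [[0, 0, -0.01, -30, 14, 0, -1], [0, 0, -0.02, -75, 35, 0, -1], [0, 0, -0.04, -125, 59, 0, -1], [0, 0, -0.06, -175, 82, 0, -1], [0, 0, -0.08, -225, 106, 0, -1]]}}

```text
clock: 13.15
position: [497.6, -38.5, 166.7]
ee_rot: [-0.632, 0.775, 0.0, -0.0]
contact_force: [0.6, -1.1, -2.4]
gripper_width: 54.5
grasp_force: 64.1
```

```bash
python3 -c "
from h import *
go(BOX-71*X+[0,0,168],np.radians(168.4))"
```

```text
turn [ 0.001 -0.     0.   ] shift [-137.4   50.7   -1.2] at [497.6 -38.5 166.7] F [ 0.6 -1.1 -2.4] w 54.5 t 13.15
```

Emit:
{"name": "carry_out", "arguments": {"motion": [[0, 0, 0, -45, 16, 0, -1], [0, 0, 0, -85, 31, 0, -1], [0, 0, 0, -118, 43, 0, -1], [0, 0, 0, -136, 50, 0, -1], [0, 0, 0, -136, 50, 0, -1]]}}

```text
clock: 13.78
position: [476.3, 104.1, 166.7]
ee_rot: [-0.633, 0.774, 0.0, -0.001]
contact_force: [0.3, 0.2, -1.9]
gripper_width: 54.2
grasp_force: 64.1
```

```bash
python3 -c "
from h import *
go(BOX-71*X+[0,0,13],np.radians(168.4))
im=snap('wrist');cv2.imwrite('pics/w6.png',cv2.resize(im['color'][60:310,200:460],None,fx=2,fy=2))"
```

```text
turn [ 0.001 -0.     0.002] shift [ -2.1   1.1 153.7] at [476.3 104.1 166.7] F [ 0.3  0.2 -1.9] w 54.2 t 13.775
```

View pics/w6.png

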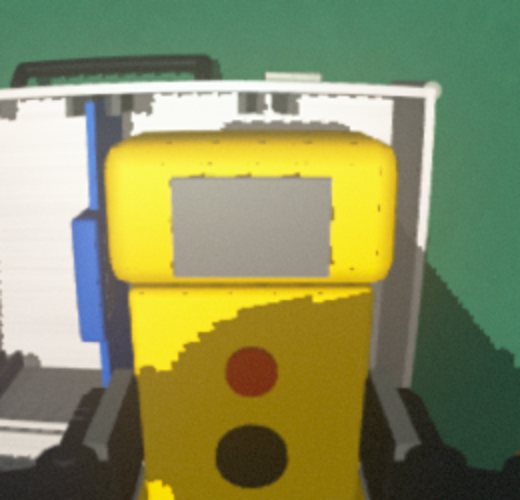

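The stud finder hangs level over the front compartment, display up, with its end edge at about (250,133) and the divider clear at (90,220). The front ribs leave only about 3 mm at each end, so I'll lower to just above them and measure the gap by number, since all my picture views are used.

Emit:
{"name": "carry_out", "arguments": {"motion": [[0, 0, 0, -1, 1, 25, -1], [0, 0, 0, -1, 1, 55, -1], [0, 0, 0, -1, 1, 80, -1], [0, 0, 0, -1, 1, 86, -1], [0, 0, 0, -1, 1, 86, -1]]}}

```text
clock: 14.45
position: [476.5, 103.9, 81.3]
ee_rot: [-0.632, 0.775, -0.0, -0.0]
contact_force: [0.4, -0.2, -1.3]
gripper_width: 54.1
grasp_force: 64.0
```

```bash
python3 -c "
from h import *
np.set_printoptions(precision=1,suppress=True,linewidth=150)
go(BOX-71*X+[0,0,12],np.radians(168.4))
im=snap('wrist');c=im['color'];h=cv2.cvtColor(c,cv2.COLOR_BGR2HSV);B=im['position']-BOX;print('cam in box',B@X,B@Y,B[2])
k=cv2.inRange(h,(20,100,60),(35,255,255))
tb=lambda u,z:(lambda q:(round((q-BOX)@X,1),round((q-BOX)@Y,1)))(onz(im,u,z,True))
zt=read_state()['position'][2]-8
for col in range(290,385,10):
  r=np.where(k[:,col]>0)[0]
  if len(r): print(col,r[0],'end top',tb((col,r[0]),zt+26), [int(v) for v in c[r[0]-34:r[0]+3:2,col].mean(1)])
row=np.where(k.any(1))[0][0]+25
q=np.where(k[row])[0];print('sides',tb((q[0],row),zt+28),tb((q[-1],row),zt+28))
P=[BOX+x*X+y*Y+[0,0,z] for x,y,z in((-71,-82,66),(-71,-78,66),(-60,-82,66),(-71,-68,60),(-71,-65,zt+26))];print(proj(im,P,True))
"
```

```text
turn [ 0. -0. -0.] shift [-2.1  1.5 69.3] at [476.5 103.9  81.3] F [ 0.4 -0.2 -1.3] w 54.1 t 14.45
cam in box -70.04550168196532 -80.49755092496264 234.76906912164708
290 126 end top (np.float64(-54.8), np.float64(-69.2)) [70, 72, 79, 78, 111, 251, 250, 250, 227, 154, 251, 249, 248, 247, 248, 248, 248, 111, 116]
300 125 end top (np.float64(-59.2), np.float64(-69.6)) [81, 83, 81, 82, 87, 235, 250, 250, 246, 196, 250, 250, 248, 247, 248, 250, 142, 112, 111]
310 125 end top (np.float64(-63.6), np.float64(-69.6)) [112, 113, 113, 111, 120, 241, 250, 250, 245, 208, 249, 250, 248, 248, 249, 198, 143, 112, 112]
320 125 end top (np.float64(-67.9), np.float64(-69.6)) [113, 115, 115, 112, 111, 229, 250, 250, 253, 124, 138, 136, 135, 139, 140, 138, 123, 99, 113]
330 125 end top (np.float64(-72.2), np.float64(-69.6)) [110, 114, 113, 110, 116, 227, 251, 250, 253, 128, 118, 130, 132, 129, 134, 133, 107, 105, 112]
340 125 end top (np.float64(-76.6), np.float64(-69.6)) [111, 115, 225, 225, 185, 221, 250, 249, 252, 110, 118, 118, 120, 118, 125, 203, 138, 108, 114]
350 125 end top (np.float64(-80.9), np.float64(-69.6)) [116, 109, 207, 227, 185, 211, 249, 249, 250, 125, 104, 107, 104, 109, 109, 106, 108, 102, 109]
360 125 end top (np.float64(-85.3), np.float64(-69.7)) [110, 114, 173, 223, 198, 192, 248, 248, 250, 144, 215, 239, 250, 247, 250, 220, 135, 112, 110]
370 125 end top (np.float64(-89.7), np.float64(-69.8)) [111, 112, 150, 207, 204, 166, 249, 247, 248, 192, 233, 249, 248, 245, 247, 240, 138, 112, 111]
380 126 end top (np.float64(-94.1), np.float64(-69.5)) [111, 113, 109, 117, 113, 202, 247, 246, 247, 149, 197, 249, 246, 244, 245, 244, 248, 132, 116]
sides (np.float64(56.0), np.float64(-63.8)) (np.float64(-102.3), np.float64(-59.2))
[[326.8  97.2]
 [326.8 104.5]
 [306.3  97.3]
 [326.7 122.1]
 [327.2 135.4]]
```

The rim band is at rows 101–108 and the object's end at row 125. It should be about 34 rows from mid-rim and is about 20, so it must go 6 mm towards +Y to clear the ribs.

Emit:
{"name": "carry_out", "arguments": {"motion": [[0, 0, 0, -3, 0, 0, -1], [0, 0, 0, -6, 0, 0, -1], [0, 0, 0, -6, 0, 0, -1], [0, 0, 0, -6, 0, 0, -1]]}}

```text
clock: 15.0
position: [477.4, 110.4, 81.3]
ee_rot: [-0.632, 0.775, 0.0, 0.0]
contact_force: [0.1, -0.0, -2.2]
gripper_width: 54.1
grasp_force: 64.0
```

```bash
cat > m.py <<'E'
from h import *
np.set_printoptions(precision=1,suppress=True,linewidth=150)
go(BOX-71*X+[0,0,12],np.radians(168.4))
im=snap('wrist');c=im['color'];h=cv2.cvtColor(c,cv2.COLOR_BGR2HSV);B=im['position']-BOX
k=cv2.inRange(h,(20,100,60),(35,255,255));k[:,:260]=0;g=c.mean(2)
zt=read_state()['position'][2]-8
y=lambda u,z:(onz(im,u,z,True)-BOX)@Y
for col in range(305,372,8):
  r=np.where(k[:,col]>0)[0][0];t=np.where((c[85:115,col].min(1)>215))[0]+85
  if len(t): print(col,'rim rows',t[0],t[-1],'obj',r,'rib/gap',y((col,r-.5),zt+24)-y((col,t.max()+.5),66)-13, [int(v) for v in g[r-14:r+1,col]])
q=np.where(k[150])[0];print('cols',q[0],q[-1],[((onz(im,(a,150),zt+28,True)-BOX)@X).round(1) for a in(q[0],q[-1])])
E
python3 m.py
```

```text
turn [-0.  0.  0.] shift [ 4.5  1.1 69.3] at [477.4 110.4  81.3] F [ 0.1 -0.  -2.2] w 54.1 t 15.0
305 rim rows 89 114 obj 125 rib/gap -10.013702506027222 [248, 248, 248, 248, 248, 248, 249, 248, 249, 243, 189, 141, 134, 133, 110]
313 rim rows 89 114 obj 125 rib/gap -10.023420871062633 [250, 249, 249, 249, 248, 249, 249, 248, 248, 250, 235, 181, 136, 126, 111]
321 rim rows 89 114 obj 125 rib/gap -10.027619405288483 [114, 115, 132, 244, 249, 250, 249, 249, 249, 249, 250, 205, 140, 128, 110]
329 rim rows 89 95 obj 125 rib/gap 0.3300838099353882 [113, 118, 157, 203, 242, 249, 249, 249, 250, 251, 184, 138, 135, 128, 105]
337 rim rows 89 114 obj 125 rib/gap -10.01950127191099 [223, 249, 250, 248, 248, 249, 248, 248, 248, 248, 250, 210, 142, 127, 109]
345 rim rows 85 114 obj 125 rib/gap -10.007164546765182 [105, 111, 181, 243, 250, 248, 248, 249, 248, 201, 148, 132, 136, 130, 111]
353 rim rows 85 95 obj 125 rib/gap 0.39302515790167547 [128, 125, 134, 215, 246, 249, 248, 248, 248, 249, 209, 142, 134, 129, 112]
361 rim rows 90 114 obj 125 rib/gap -9.965758023755164 [249, 247, 248, 248, 247, 247, 248, 248, 248, 248, 248, 231, 148, 131, 111]
369 rim rows 90 114 obj 125 rib/gap -9.936564930146751 [247, 246, 245, 248, 246, 247, 247, 247, 246, 247, 231, 146, 132, 138, 112]
cols 260 398 [np.float64(-41.7), np.float64(-102.8)]
```

The object's end now sits at y ≈ -65, centred between the ribs (rib edge at row 113.5, object at row 125). I'll lower it.

Emit:
{"name": "carry_out", "arguments": {"motion": [[0, 0, 0, 0, 0, 10, -1], [0, 0, 0, 0, 0, 20, -1], [0, 0, 0, 0, 0, 30, -1], [0, 0, 0, 0, 0, 30, -1]]}}

```text
clock: 15.55
position: [476.7, 109.8, 49.9]
ee_rot: [-0.632, 0.775, 0.0, -0.001]
contact_force: [-1.0, -0.2, -1.6]
gripper_width: 53.9
grasp_force: 64.0
```

Emit:
{"name": "carry_out", "arguments": {"motion": [[0, 0, 0, 0, 0, 10, -1], [0, 0, 0, 0, 0, 20, -1], [0, 0, 0, 0, 0, 28, -1], [0, 0, 0, 0, 0, 34, -1], [0, 0, 0, 0, 0, 34, -1]]}}

```text
clock: 16.18
position: [477.2, 110.1, 16.6]
ee_rot: [-0.632, 0.775, 0.0, -0.001]
contact_force: [-0.1, -0.0, -1.7]
gripper_width: 54.0
grasp_force: 64.1
```

Emit:
{"name": "carry_out", "arguments": {"motion": [[0, 0, 0, 0, 0, 1, -1], [0, 0, 0, 0, 0, 2.5, -1], [0, 0, 0, 0, 0, 4, -1], [0, 0, 0, 0, 0, 4, -1]]}}

```text
clock: 16.68
position: [477.4, 110.3, 13.1]
ee_rot: [-0.632, 0.775, 0.0, -0.0]
contact_force: [0.7, -0.7, -0.5]
gripper_width: 54.2
grasp_force: 64.1
```

Emit:
{"name": "carry_out", "arguments": {"motion": [[0, 0, 0, 0, 0, 0.7, -1], [0, 0, 0, 0, 0, 1.4, -1], [0, 0, 0, 0, 0, 1.4, -1]]}}

```text
clock: 17.05
position: [477.5, 110.4, 12.0]
ee_rot: [-0.632, 0.775, -0.0, 0.0]
contact_force: [-0.3, 0.0, 1.9]
gripper_width: 54.3
grasp_force: 64.4
```

Emit:
{"name": "carry_out", "arguments": {"motion": [[0, 0, 0, 0, 0, 0, 0.4], [0, 0, 0, 0, 0, 0, 0.55], [0, 0, 0, 0, 0, 0, 0.55], [0, 0, 0, 0, 0, -8, 0.55], [0, 0, 0, 0, 0, -25, 0.55]]}}

```text
clock: 17.68
position: [477.2, 110.1, 36.9]
ee_rot: [-0.632, 0.775, 0.0, -0.001]
contact_force: [0.1, 0.7, 0.1]
gripper_width: 66.2
grasp_force: 0.0
```

Emit:
{"name": "carry_out", "arguments": {"motion": [[0, 0, 0, 0, 0, -45, 0.55], [0, 0, 0, 0, 0, -100, 0.2], [0, 0, 0, 0, 0, -155, -0.3], [0, 0, 0, 0, 0, -210, -1], [0, 0, 0, 0, 0, -260, -1]]}}

```text
clock: 18.3
position: [477.2, 110.1, 299.7]
ee_rot: [-0.632, 0.775, -0.0, 0.001]
contact_force: [0.6, -0.4, -0.2]
gripper_width: 0.3
grasp_force: 0.0
```

Run:
```python
from h import *
np.set_printoptions(precision=1,suppress=True)
go(BOX+165*Y+[0,0,290],np.radians(168.4))
for n,z in(('wrist',36),('top',36)):
  im=snap(n);f=n=='wrist';h=cv2.cvtColor(im['color'],cv2.COLOR_BGR2HSV)
  k=cv2.inRange(h,(20,100,60),(35,255,255));n_,l,st,ce=cv2.connectedComponentsWithStats(k)
  for i in range(1,n_):
    if st[i,4]>60:
      p=np.argwhere(l==i)[:,::-1];P=np.array([onz(im,u,z,f) for u in p])-BOX;Q=np.c_[P@X,P@Y].astype(np.float32);print(n,st[i],cv2.minAreaRect(Q))
im=snap('top');h=cv2.cvtColor(im['color'],cv2.COLOR_BGR2HSV)
k=cv2.inRange(h,(100,100,40),(125,255,255));k[:,:230]=0;k[:,330:]=0;k[:140]=0;k[265:]=0
p=np.argwhere(k)[:,::-1]
if len(p): P=np.array([onz(im,u,60) for u in p])-BOX;print('blue',cv2.minAreaRect(np.c_[P@X,P@Y].astype(np.float32)))
```

```text
turn [-0.  0.  0.] shift [-160.9  -70.1   10.1] at [477.2 110.1 299.7] F [ 0.6 -0.4 -0.2] w 0.3 t 18.3
wrist [ 302  109   48   93 2947] ((-70.76750946044922, 2.8772926330566406), (63.78215408325195, 129.1079864501953), 0.2862291932106018)
wrist [189 113  30  27 600] ((101.62684631347656, -43.450714111328125), (37.35616683959961, 45.427093505859375), 86.21109008789062)
top [305 162  11  14  88] ((106.92765808105469, -48.325843811035156), (26.5742244720459, 36.863502502441406), 77.70696258544922)
top [271 217  35  24 438] ((-66.16569519042969, -17.51018524169922), (89.21663665771484, 65.01071166992188), 86.54905700683594)
blue ((0.20932340621948242, -27.28820037841797), (90.10330963134766, 12.664255142211914), 89.10011291503906)
```

The stud finder lies flat and straight at box (-71, +3), and the divider is at x = 0. Next is the lid: I'll go over it with the fingers shut and come down outside it near its front half.

Emit:
{"name": "carry_out", "arguments": {"motion": [[0, 0, 0, -35, 5, 0, -1], [0, 0, 0, -75, 10, 0, -1], [0, 0, 0, -115, 15, 0, -1], [0, 0, 0, -150, 20, 0, -1], [0, 0, 0, -160, 20, 0, -1]]}}

```text
clock: 19.08
position: [489.3, 272.3, 295.1]
ee_rot: [-0.633, 0.774, 0.0, -0.002]
contact_force: [-0.5, -0.7, 0.2]
gripper_width: 0.1
grasp_force: 0.0
```

Emit:
{"name": "carry_out", "arguments": {"motion": [[0, 0, 0, 0, 0, 20, -1], [0, 0, 0, 0, 0, 45, -1], [0, 0, 0, 0, 0, 70, -1], [0, 0, 0, 0, 0, 84, -1], [0, 0, 0, 0, 0, 84, -1]]}}

```text
clock: 19.7
position: [489.6, 270.2, 211.8]
ee_rot: [-0.632, 0.775, -0.0, -0.001]
contact_force: [0.4, -0.4, 0.3]
gripper_width: 0.1
grasp_force: 0.0
```

Run:
```python
from h import *
s=read_state();B=s['position']-BOX;y0,z0=B@Y,B[2];print('box pos',B@X,y0,z0,s['contact_force'].round(1),s['joints'].round(2))
for t in np.arange(1.75,-.11,-.15):
    y=82-140*np.cos(t)+22*np.sin(t)+11;z=66+140*np.sin(t)+22*np.cos(t)+14
    print(round(t,2),'y',y.round(0),'z',z.round(0),'tool x',(y0-y).round(0),'tool z',(z0-z).round(0))
```

```text
box pos -90.13714729259927 163.40762800810037 211.7503655338825 [ 0.4 -0.4  0.3] [ 0.79  0.28 -0.17  0.   -1.12 -1.  ]
1.75 y 140.0 z 214.0 tool x 24.0 tool z -2.0
1.6 y 119.0 z 219.0 tool x 44.0 tool z -8.0
1.45 y 98.0 z 222.0 tool x 65.0 tool z -10.0
1.3 y 77.0 z 221.0 tool x 87.0 tool z -9.0
1.15 y 56.0 z 217.0 tool x 108.0 tool z -5.0
1.0 y 36.0 z 210.0 tool x 128.0 tool z 2.0
0.85 y 17.0 z 200.0 tool x 146.0 tool z 12.0
0.7 y 0.0 z 187.0 tool x 163.0 tool z 25.0
0.55 y -15.0 z 172.0 tool x 178.0 tool z 40.0
0.4 y -27.0 z 155.0 tool x 191.0 tool z 57.0
0.25 y -37.0 z 136.0 tool x 201.0 tool z 76.0
0.1 y -44.0 z 116.0 tool x 208.0 tool z 96.0
-0.05 y -48.0 z 95.0 tool x 211.0 tool z 117.0
```

Emit:
{"name": "carry_out", "arguments": {"motion": [[0, 0, 0, 13, 0, 0, -1], [0, 0, 0, 26, 0, -2, -1], [0, 0, 0, 38, 0, -5, -1], [0, 0, 0, 50, 0, -8, -1], [0, 0, 0, 62, 0, -10, -1]]}}

```text
clock: 20.32
position: [477.5, 209.5, 223.3]
ee_rot: [-0.632, 0.775, 0.0, 0.0]
contact_force: [-0.5, 0.6, 0.3]
gripper_width: -0.3
grasp_force: 0.0
```

Emit:
{"name": "carry_out", "arguments": {"motion": [[0, 0, 0, 13, 0, 0, -1], [0, 0, 0, 25, 0, 1, -1], [0, 0, 0, 36, 0, 3, -1], [0, 0, 0, 47, 0, 6, -1], [0, 0, 0, 57, 0, 9, -1]]}}

```text
clock: 20.95
position: [465.9, 153.8, 213.4]
ee_rot: [-0.632, 0.775, 0.0, -0.0]
contact_force: [-0.1, -0.3, 0.8]
gripper_width: 0.1
grasp_force: 0.0
```

```bash
cat > l.py <<'E'
from h import *
s=read_state();B=s['position']-BOX;y0,z0=B@Y,B[2];print('box pos',B@X,y0,z0,s['contact_force'].round(1),s['clock'])
E
python3 l.py
```

```text
box pos -89.90832837508466 44.61336432893066 213.4023544594904 [-0.1 -0.3  0.8] 20.95
```

Run:
```python
from h import *
np.set_printoptions(precision=0,suppress=True)
im=snap('scene','s7.png');o=cv2.imread('pics/scene0.png');c=im['color']
pt=lambda t,x,r=164,d=22:BOX+x*X+(82-r*np.cos(t)+d*np.sin(t))*Y+[0,0,66+r*np.sin(t)+d*np.cos(t)]
d=cv2.absdiff(c,o).max(2)
for t in(1.71,1.5,1.3,1.2,1.1,1.0,.9):
    u=proj(im,[pt(t,140),pt(t,130),pt(t,60)]);print(t,u.ravel(),[c[int(b),int(a)].tolist() for a,b in u])
dd=(d>40).astype(np.uint8);dd[:, :300]=0;dd[:,400:]=0;print(cv2.connectedComponentsWithStats(dd)[2])
for r in(200,210,220,230): print(r,o[r,340:380:2].mean(1).astype(int),'\n   ',c[r,300:380:4].mean(1).astype(int))
```

```text
1.71 [372. 208. 371. 205. 370. 188.] [[168, 171, 179], [169, 171, 179], [171, 173, 180]]
1.5 [361. 207. 361. 204. 360. 187.] [[74, 74, 75], [71, 72, 72], [72, 71, 72]]
1.3 [351. 207. 351. 204. 350. 187.] [[72, 58, 46], [98, 72, 55], [89, 92, 95]]
1.2 [346. 207. 346. 205. 345. 188.] [[90, 56, 40], [89, 58, 42], [40, 64, 72]]
1.1 [341. 208. 341. 206. 341. 189.] [[89, 57, 36], [88, 55, 38], [73, 163, 189]]
1.0 [336. 209. 336. 207. 336. 190.] [[84, 58, 40], [83, 53, 38], [58, 113, 132]]
0.9 [332. 210. 332. 208. 332. 191.] [[85, 57, 42], [83, 55, 39], [78, 169, 202]]
[[     0      0    640    400 250245]
 [   315      0     10      6     34]
 [   324      0     57     91   1751]
 [   378     46     22     39    377]
 [   377     62      3      3      6]
 [   300     67      8      3      9]
 [   309     67      2      1      2]
 [   363     76      1      2      2]
 [   342     80      2      2      2]
 [   349     80      4      3     10]
 [   361     81      1      1      1]
 [   300     82     72     75   1840]
 [   339     82      5      4      7]
 [   357     82      3      2      3]
[... 1141 characters left out ...]

200 [180 182 178 179 180 166 107 153 180 178  72  73  66 159 175 172 132  93
  93  98] 
    [ 94  93  41  99  98  94  79 105 109 104  99  93  86 108 177  70  65 172
 135  92]
210 [180 181 177 177 179 124  67 148 175 176  81  73  77 107 107 108  99  93
  91  93] 
    [ 92  91  41  62  61  59  62  56  61  57  57  65  59  71 175  83  72 109
  98  90]
220 [180 181 178 178 182 166  76 158 166 172 111 107 106 106  71  94  88  90
  93  92] 
    [ 93  94 111 101 180 180 179 179 178 176 179 176 178  76 167 109 105  71
  91  92]
230 [ 88  91  92  90  93 159 175 143 161 105 104 104  70  52  55  93  96  92
  93  94] 
    [ 93  94  89 180 140 141 140 116  93  92  90  90  90 172 160 100  68  53
  93  93]
```

The scene image shows the lid has not moved, so the shut fingertips passed over its edge. They reach less far than I took them to, which also fits the first missed grasp. I'll go back over and push from lower.

Emit:
{"name": "carry_out", "arguments": {"motion": [[0, 0, 0, 0, 0, -50, -1], [0, 0, 0, -15, 0, -80, -1], [0, 0, 0, -60, 0, -80, -1], [0, 0, 0, -105, 0, -80, -1], [0, 0, 0, -125, 0, -80, -1]]}}

```text
clock: 21.62
position: [491.4, 278.7, 293.1]
ee_rot: [-0.633, 0.774, 0.0, -0.0]
contact_force: [-0.9, -0.1, -0.5]
gripper_width: 0.0
grasp_force: 0.0
```

Emit:
{"name": "carry_out", "arguments": {"motion": [[0, 0, 0, 0, 0, 40, -1], [0, 0, 0, 0, 0, 80, -1], [0, 0, 0, 0, 0, 105, -1], [0, 0, 0, 0, 0, 113, -1], [0, 0, 0, 0, 0, 113, -1]]}}

```text
clock: 22.25
position: [491.5, 276.8, 181.0]
ee_rot: [-0.632, 0.775, -0.0, -0.0]
contact_force: [0.4, 0.3, 0.2]
gripper_width: 0.0
grasp_force: 0.0
```

```bash
python3 l.py
```

```text
box pos -89.61427230950765 170.2652992905516 181.0057855924445 [0.4 0.3 0.2] 22.25
```

Emit:
{"name": "carry_out", "arguments": {"motion": [[0, 0, 0, 15, 0, 0, -1], [0, 0, 0, 30, 0, 0, -1], [0, 0, 0, 42, 0, 0, -1], [0, 0, 0, 52, 0, 0, -1], [0, 0, 0, 62, 0, 0, -1]]}}

```text
clock: 22.88
position: [479.4, 216.4, 181.7]
ee_rot: [-0.632, 0.775, 0.0, 0.002]
contact_force: [-0.6, 4.5, 3.2]
gripper_width: 0.0
grasp_force: 2.3
```

```bash
cat >> l.py <<'E'
im=snap('scene');c=im['color']
pt=lambda t,x,r=164,d=22:BOX+x*X+(82-r*np.cos(t)+d*np.sin(t))*Y+[0,0,66+r*np.sin(t)+d*np.cos(t)]
for r in(185,195,205): print(r,c[r,310:380:2].mean(1).astype(int).tolist())
for t in(1.7,1.5,1.2,.9,.6,.3,0): print(t,proj(im,[pt(t,140),pt(t,60)]).round(0).tolist())
E
python3 l.py
```

```text
box pos -89.23917591236228 108.7118874022407 181.65662808918503 [-0.6  4.5  3.2] 22.875
185 [148, 106, 144, 168, 159, 163, 161, 160, 159, 155, 155, 177, 177, 176, 178, 177, 158, 156, 159, 164, 135, 88, 139, 171, 176, 160, 118, 56, 54, 55, 52, 51, 55, 81, 88]
195 [160, 76, 99, 147, 152, 150, 153, 150, 157, 156, 158, 155, 156, 156, 156, 142, 54, 54, 59, 130, 69, 76, 125, 132, 122, 144, 129, 56, 87, 94, 91, 92, 94, 89, 91]
205 [164, 82, 73, 61, 65, 60, 61, 58, 59, 57, 61, 69, 68, 63, 61, 64, 64, 61, 58, 60, 65, 105, 126, 165, 179, 178, 155, 93, 92, 89, 90, 91, 88, 90, 91]
1.7 [[371.0, 208.0], [370.0, 188.0]]
1.5 [[361.0, 207.0], [360.0, 187.0]]
1.2 [[346.0, 207.0], [345.0, 188.0]]
0.9 [[332.0, 210.0], [332.0, 191.0]]
0.6 [[320.0, 216.0], [320.0, 196.0]]
0.3 [[312.0, 222.0], [312.0, 203.0]]
0 [[308.0, 230.0], [309.0, 211.0]]
```

The lid is moving: about 4.5 N, with its edge now near column 361. I'll follow the arc.

Emit:
{"name": "carry_out", "arguments": {"motion": [[0, 0, 0, 10, 0, -2, -1], [0, 0, 0, 21, 0, -5, -1], [0, 0, 0, 32, 0, -6, -1], [0, 0, 0, 42, 0, -5, -1], [0, 0, 0, 52, 0, -4, -1]]}}

```text
clock: 23.55
position: [468.0, 164.4, 184.6]
ee_rot: [-0.632, 0.775, 0.0, -0.0]
contact_force: [1.3, 3.4, -1.0]
gripper_width: -0.2
grasp_force: 1.4
```

Emit:
{"name": "carry_out", "arguments": {"motion": [[0, 0, 0, 10, 0, 3, -1], [0, 0, 0, 19, 0, 7, -1], [0, 0, 0, 28, 0, 11, -1], [0, 0, 0, 36, 0, 16, -1], [0, 0, 0, 36, 0, 16, -1]]}}

```text
clock: 24.18
position: [460.4, 128.7, 168.2]
ee_rot: [-0.632, 0.775, -0.0, -0.001]
contact_force: [0.2, 0.0, -0.8]
gripper_width: 0.0
grasp_force: 0.0
```

```bash
python3 l.py
```

```text
box pos -90.20849767477331 18.95188833951519 168.16561956699937 [ 0.2  0.  -0.8] 24.175
185 [148, 103, 144, 166, 162, 162, 159, 153, 156, 154, 153, 145, 147, 146, 147, 147, 145, 148, 148, 148, 149, 148, 149, 151, 133, 90, 91, 90, 92, 92, 91, 93, 93, 94, 93]
195 [159, 76, 101, 145, 150, 151, 150, 149, 152, 138, 153, 143, 144, 145, 145, 150, 143, 147, 149, 147, 148, 148, 149, 151, 152, 93, 94, 91, 93, 95, 90, 92, 94, 90, 90]
205 [166, 79, 69, 62, 63, 61, 62, 77, 154, 136, 154, 147, 146, 146, 144, 144, 114, 74, 125, 146, 148, 147, 148, 149, 150, 95, 92, 96, 91, 91, 89, 89, 91, 95, 89]
1.7 [[371.0, 208.0], [370.0, 188.0]]
1.5 [[361.0, 207.0], [360.0, 187.0]]
1.2 [[346.0, 207.0], [345.0, 188.0]]
0.9 [[332.0, 210.0], [332.0, 191.0]]
0.6 [[320.0, 216.0], [320.0, 196.0]]
0.3 [[312.0, 222.0], [312.0, 203.0]]
0 [[308.0, 230.0], [309.0, 211.0]]
```

Emit:
{"name": "carry_out", "arguments": {"motion": [[0, 0, 0, 14, 0, 10, -1], [0, 0, 0, 28, 0, 21, -1], [0, 0, 0, 35, 0, 30, -1], [0, 0, 0, 40, 0, 39, -1], [0, 0, 0, 45, 0, 48, -1]]}}

```text
clock: 24.85
position: [451.6, 85.1, 120.0]
ee_rot: [-0.632, 0.775, 0.0, -0.001]
contact_force: [0.0, 0.1, 2.1]
gripper_width: 0.2
grasp_force: 1.0
```

Emit:
{"name": "carry_out", "arguments": {"motion": [[0, 0, 0, 3, 0, 6, -1], [0, 0, 0, 5, 0, 11, -1], [0, 0, 0, 7, 0, 16, -1], [0, 0, 0, 9, 0, 21, -1]]}}

```text
clock: 25.35
position: [450.1, 77.1, 99.4]
ee_rot: [-0.632, 0.775, 0.0, -0.0]
contact_force: [-0.9, 0.3, 1.8]
gripper_width: 0.2
grasp_force: 0.8
```

```bash
sed -i 's/(185,195,205)/(200,205,210,215,220,225,230)/;s/,310:380:2/,300:350:2/' l.py; python3 l.py
```

```text
box pos -89.94214966788839 -33.6963840321954 99.40921488065466 [-0.9  0.3  1.8] 25.35
200 [94, 92, 91, 83, 48, 125, 172, 174, 175, 173, 175, 172, 175, 175, 175, 170, 173, 176, 176, 176, 176, 175, 176, 176, 176]
205 [93, 92, 92, 83, 47, 119, 176, 173, 174, 172, 174, 172, 173, 175, 173, 170, 173, 176, 175, 174, 175, 175, 176, 174, 175]
210 [93, 94, 93, 75, 47, 116, 174, 173, 160, 92, 102, 109, 121, 133, 153, 160, 173, 175, 175, 174, 175, 175, 173, 175, 174]
215 [95, 92, 93, 64, 45, 102, 176, 173, 173, 172, 172, 175, 173, 175, 174, 172, 175, 176, 174, 170, 167, 165, 163, 146, 134]
220 [94, 90, 92, 91, 112, 120, 175, 176, 175, 171, 175, 176, 175, 174, 173, 173, 173, 173, 172, 172, 173, 174, 169, 172, 169]
225 [93, 91, 91, 90, 90, 126, 176, 175, 176, 173, 174, 175, 174, 174, 173, 172, 173, 171, 171, 172, 171, 170, 169, 171, 170]
230 [91, 93, 90, 93, 89, 130, 101, 97, 95, 102, 105, 107, 105, 107, 107, 106, 107, 107, 106, 112, 119, 133, 117, 133, 158]
1.7 [[371.0, 208.0], [370.0, 188.0]]
1.5 [[361.0, 207.0], [360.0, 187.0]]
1.2 [[346.0, 207.0], [345.0, 188.0]]
0.9 [[332.0, 210.0], [332.0, 191.0]]
0.6 [[320.0, 216.0], [320.0, 196.0]]
0.3 [[312.0, 222.0], [312.0, 203.0]]
0 [[308.0, 230.0], [309.0, 211.0]]
```

Emit:
{"name": "carry_out", "arguments": {"motion": [[0, 0, 0, 0, 0, 3, -1], [0, 0, 0, 0, 0, 6, -1], [0, 0, 0, 0, 0, 6, -1]]}}

```text
clock: 25.78
position: [450.3, 77.2, 93.5]
ee_rot: [-0.632, 0.775, 0.0, 0.0]
contact_force: [0.3, 0.3, -1.0]
gripper_width: -0.3
grasp_force: 0.0
```

Emit:
{"name": "carry_out", "arguments": {"motion": [[0, 0, 0, 0, 0, 2, -1], [0, 0, 0, 0, 0, 4, -1], [0, 0, 0, 0, 0, 4, -1]]}}

```text
clock: 26.15
position: [450.2, 77.2, 89.6]
ee_rot: [-0.632, 0.775, 0.0, 0.0]
contact_force: [0.1, -0.5, 0.2]
gripper_width: -0.2
grasp_force: 0.1
```

Emit:
{"name": "carry_out", "arguments": {"motion": [[0, 0, 0, 0, 0, 2, -1], [0, 0, 0, 0, 0, 4, -1], [0, 0, 0, 0, 0, 4, -1]]}}

```text
clock: 26.52
position: [450.2, 77.2, 85.5]
ee_rot: [-0.632, 0.775, 0.0, -0.0]
contact_force: [-0.1, -0.0, 0.3]
gripper_width: -0.1
grasp_force: 0.0
```

Emit:
{"name": "carry_out", "arguments": {"motion": [[0, 0, 0, 0, 0, 2, -1], [0, 0, 0, 0, 0, 3, -1], [0, 0, 0, 0, 0, 3, -1]]}}

```text
clock: 26.9
position: [450.2, 77.2, 82.6]
ee_rot: [-0.632, 0.775, 0.0, 0.0]
contact_force: [-0.5, -0.5, 0.7]
gripper_width: -0.0
grasp_force: 0.1
```

Emit:
{"name": "carry_out", "arguments": {"motion": [[0, 0, 0, 0, 0, 2, -1], [0, 0, 0, 0, 0, 4, -1], [0, 0, 0, 0, 0, 4, -1]]}}

```text
clock: 27.28
position: [450.2, 77.2, 78.5]
ee_rot: [-0.632, 0.775, 0.0, -0.0]
contact_force: [0.8, 0.8, -1.1]
gripper_width: -0.1
grasp_force: 0.0
```

```bash
cat >> l.py <<'E'
# lid free-edge line in the scene view: last bright row under the lid's far face, and in the top view
t=snap('top')
for th in(0,.05,.1,.2): print(th,'top',proj(t,[pt(th,x) for x in(-140,0,140)]).round(1).tolist(),'far corner low',proj(im,[pt(th,144),pt(th,144,164,0)]).round(1).tolist())
print('top row 200',t['color'][200,300:345:1].mean(1).astype(int).tolist())
print('scene col 312',c[215:250,312].mean(1).astype(int).tolist()); print('scene col 345',c[215:250,345].mean(1).astype(int).tolist())
E
python3 l.py
```

```text
box pos -89.871001403272 -33.58162582371189 78.5016655083104 [ 0.8  0.8 -1.1] 27.275
200 [92, 94, 91, 83, 49, 160, 178, 175, 179, 179, 176, 177, 180, 176, 172, 176, 178, 179, 179, 177, 180, 179, 180, 178, 181]
205 [93, 93, 93, 85, 45, 161, 176, 177, 177, 177, 175, 176, 179, 178, 174, 176, 177, 177, 178, 177, 178, 178, 179, 177, 178]
210 [93, 90, 90, 73, 46, 163, 177, 178, 175, 176, 177, 176, 178, 176, 174, 176, 177, 177, 178, 177, 179, 179, 176, 177, 179]
215 [91, 92, 94, 67, 50, 173, 176, 176, 117, 97, 127, 118, 90, 87, 94, 87, 86, 88, 83, 78, 80, 82, 82, 80, 83]
220 [91, 93, 91, 93, 87, 171, 175, 176, 176, 176, 179, 178, 176, 178, 174, 175, 176, 175, 179, 175, 175, 174, 173, 173, 175]
225 [95, 93, 93, 92, 91, 180, 177, 178, 175, 177, 179, 177, 178, 178, 176, 176, 175, 174, 177, 176, 176, 175, 173, 173, 173]
230 [91, 93, 94, 91, 85, 162, 163, 167, 168, 169, 171, 181, 185, 185, 185, 179, 176, 175, 179, 178, 175, 173, 173, 174, 172]
1.7 [[371.0, 208.0], [370.0, 188.0]]
1.5 [[361.0, 207.0], [360.0, 187.0]]
1.2 [[346.0, 207.0], [345.0, 188.0]]
0.9 [[332.0, 210.0], [332.0, 191.0]]
0.6 [[
[... 397 characters left out ...]
2], [308.2, 231.6]]
0.2 top [[303.0, 256.6], [312.8, 204.1], [322.2, 153.2]] far corner low [[310.1, 225.7], [308.9, 229.1]]
top row 200 [207, 207, 206, 207, 209, 208, 208, 207, 208, 208, 209, 208, 208, 211, 213, 209, 162, 80, 69, 29, 41, 43, 81, 80, 79, 77, 78, 78, 79, 78, 77, 78, 80, 78, 78, 81, 80, 78, 77, 78, 78, 80, 79, 79, 79]
scene col 312 [176, 176, 175, 177, 177, 175, 176, 176, 178, 178, 177, 178, 180, 178, 179, 163, 129, 110, 106, 105, 105, 104, 108, 105, 105, 105, 108, 107, 96, 91, 95, 90, 94, 93, 91]
scene col 345 [83, 165, 177, 175, 177, 175, 175, 174, 175, 174, 174, 174, 175, 172, 173, 174, 130, 104, 103, 101, 100, 102, 106, 103, 102, 102, 104, 104, 104, 95, 91, 90, 90, 90, 92]
```

The lid's edge is at row 231, matching shut to within about 0.03 rad. I'll press on until the force shows it seated.

Emit:
{"name": "carry_out", "arguments": {"motion": [[0, 0, 0, 0, 0, 2, -1], [0, 0, 0, 0, 0, 3, -1], [0, 0, 0, 0, 0, 3, -1]]}}

```text
clock: 27.75
position: [450.4, 77.1, 77.4]
ee_rot: [-0.633, 0.775, -0.0, 0.0]
contact_force: [-4.4, 0.1, 13.9]
gripper_width: -0.4
grasp_force: 6.9
```

Emit:
{"name": "carry_out", "arguments": {"motion": [[0, 0, 0, 0, 0, 2, -1], [0, 0, 0, 0, 0, 3, -1], [0, 0, 0, 0, 0, 3, -1]]}}

```text
clock: 28.12
position: [450.6, 77.1, 77.2]
ee_rot: [-0.633, 0.774, -0.001, 0.0]
contact_force: [-12.4, 0.7, 35.4]
gripper_width: -0.1
grasp_force: 17.8
```

Emit:
{"name": "carry_out", "arguments": {"motion": [[0, 0, 0, 0, 0, 2, -1], [0, 0, 0, 0, 0, 3, -1], [0, 0, 0, 0, 0, 3, -1]]}}

```text
clock: 28.5
position: [450.7, 77.1, 77.0]
ee_rot: [-0.634, 0.774, -0.001, 0.0]
contact_force: [-21.4, 0.0, 57.3]
gripper_width: -0.0
grasp_force: 28.9
```

The lid is firmly seated: a hard stop at TCP z = 77, with the load on the finger pads. I'll back off.

Emit:
{"name": "carry_out", "arguments": {"motion": [[0, 0, 0, 0, 0, -15, -1], [0, 0, 0, 0, 0, -60, -1], [0, 0, 0, 0, 0, -115, -1], [0, 0, 0, 0, 0, -170, -1], [0, 0, 0, 0, 0, -200, -1]]}}

```text
clock: 29.12
position: [451.1, 77.5, 272.9]
ee_rot: [-0.632, 0.775, -0.001, 0.003]
contact_force: [0.7, 0.1, -0.4]
gripper_width: -0.2
grasp_force: 0.0
```

Run:
```python
from h import *
np.set_printoptions(precision=1,suppress=True)
s=read_state();print(s['contact_force'],s['position'])
im=snap('scene');c=im['color'];o=cv2.imread('pics/scene0.png')
print([c[215:240,k].mean(1).astype(int).tolist() for k in(312,330,352)])
# lid outline in the top view
t=snap('wrist');C=[BOX+x*X+y*Y+[0,0,z] for x,y,z in((140,-82,88),(-140,-82,88),(-140,82,88),(140,82,88))];print(proj(t,C,True))
h=cv2.cvtColor(t['color'],cv2.COLOR_BGR2HSV);k=cv2.inRange(h,(0,0,120),(180,45,255));n,l,st,ce=cv2.connectedComponentsWithStats(k)
for i in np.argsort(-st[1:,4])[:3]+1:
  p=np.argwhere(l==i)[:,::-1][::3];P=np.array([onz(t,u,88,True) for u in p])-BOX;print(st[i],cv2.minAreaRect(np.c_[P@X,P@Y].astype(np.float32)))
# bystanders: change against the first picture, outside the arm and box
d=(cv2.absdiff(c,o).max(2)>60).astype(np.uint8);print([r.tolist() for r in cv2.connectedComponentsWithStats(d)[2][1:] if r[4]>40])
```

```text
[ 0.7  0.1 -0.4] [451.1  77.5 272.9]
[[177, 177, 177, 177, 178, 178, 176, 177, 177, 177, 178, 179, 179, 179, 181, 173, 119, 106, 107, 107, 107, 104, 102, 107, 108], [89, 167, 178, 177, 176, 178, 179, 177, 177, 179, 178, 176, 177, 177, 176, 180, 130, 105, 106, 105, 106, 105, 106, 106, 105], [177, 177, 179, 175, 177, 175, 175, 174, 174, 173, 174, 173, 173, 175, 175, 176, 159, 116, 102, 103, 103, 103, 102, 100, 101]]
[[143.6 132.7]
 [373.8 125.7]
 [367.3 257.9]
 [162.5 251.2]]
[    0     0   144   400 29818] ((832.8001708984375, 593.290283203125), (2002.2447509765625, 668.510009765625), 52.113975524902344)
[  144   121   237   139 28328] ((-2.717010498046875, -1.2938308715820312), (171.16278076171875, 288.7001647949219), 89.76051330566406)
[  88    8   49  104 3824] ((190.49737548828125, -182.3714599609375), (85.07959747314453, 126.40425872802734), 0.3661324083805084)
[[177, 0, 35, 39, 715], [227, 0, 20, 11, 108], [312, 0, 59, 63, 1285], [83, 38, 39, 36, 648], [174, 42, 11, 14, 82], [336, 48, 23, 26, 384], [370, 48, 17, 13, 57], [131, 50, 39, 13, 262], [92, 68, 57, 54, 1317], [298, 85, 18, 22, 89], [313, 92, 25, 43, 465], [266, 110, 18, 15, 47], [281, 117, 23, 13, 123], [362, 143, 11, 66, 439], [355, 171, 6, 60, 201], [313, 172, 10, 9, 57], [311, 172, 42, 26, 629], [211, 213, 38, 19, 411], [316, 213, 34, 3, 76], [328, 217, 26, 15, 188]]
```

The lid lies flat and measures the full 288 mm length, with its edge at the shut row. Nothing else has moved and the robot is clear.

```bash
python3 -c "
from bench import *
print(job_done())"
```

```text
the job is handed in; nothing more can be done
None
```

The job is handed in: divider down in the middle grooves, stud finder flat and display up in the front compartment, and the lid shut at about 29 s; the risk is my last press on the lid, about 61 N through the fingertips, when the 40 N limit is for the arm or gripper body.

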